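# Uncouple the shuttle drawbar from its ball hitch and hold it up

### The job

Uncouple the keyboard shuttle so that its carriage can be rolled out: take the red knob of the drawbar's hitch, draw the spring latch sideways all the way until you feel its stop, and only then lift the drawbar off the ball. Raise it until the socket is about 50 mm clear above the ball and finish holding it there, still in the gripper; leave the key plate, the red switch bin and the hex keys where they are.

Things in the scene. Friction and masses are not known exactly. Their poses are not given: they have to be found in the camera images.
- shuttle: the whole fixed shuttle unit, bolted down: aluminium bed plate 360 x 800 x 15 mm with a white belt module and drive slide at the -y end and the carriage with the keyboard nest (up to 76 mm high) on rails at the +y end; the drawbar lies between them along y. Its origin is on the work surface straight below the ball; y runs along the drawbar from its hinge towards the ball, z is up, and -x is the direction in which the latch is drawn. It is turned about the vertical only
- knob (a point): the latch's red knob: an upright round grip 20 mm in diameter and 42 mm high on top of the yellow latch plate of the hitch; this point is on its axis, half-way up. Below its foot are the yellow plate and the dark coupler head (44 x 47 mm); around it, above the foot, nothing else within 80 mm. Latch closed and drawbar down, it stands straight above the ball, 122 mm above the work surface. It moves with the latch and with the drawbar, and the drawbar is lifted by it
- latch (a joint): how far the spring latch is drawn out along the coupler's -x, m: 0 closed (its fork grips under the ball and locks it), stop at 0.014. A spring pulls it back whenever it is let go: about 6 N when closed, 12 N at the stop, then it is rigid. The ball is free only from about 0.010 on
- tongue_hinge (a point): the hinge pin of the drawbar (tongue) in the drive slide's fork, 300 mm from the ball along the shuttle's -y, 75 mm above the work surface, at the height of the ball's centre; the hinge's axis is the shuttle's x
- tongue (a joint): angle of the drawbar above level, rad: 0 coupled (it rests level on its stop), grows to 0.9 as it is raised. It swings freely and falls when let go; lifting it at the knob takes about 5 to 8 N
- socket_mouth (a point): centre of the open underside of the coupler head at the drawbar's end; coupled, it lies 30 mm below the ball's top
- ball_top (a point): top of the steel hitch ball (28 mm in diameter) on the carriage's tow lug, 89 mm above the work surface; fixed. Its axes are the shuttle's
- coupler: the dark coupler head (44 x 47 x 36 mm) at the drawbar's end, with the latch and its knob; origin at its centre, where the ball's centre lies when coupled; x, y, z as the shuttle's while coupled
- ball_mount: the fixed ball mount: tow lug, neck and ball; origin on the work surface below the ball
- key_plate: bystander: loose black keyboard plate with switches, 96 x 276 x 15 mm, lying in the nest on the carriage; origin under its centre
- switch_bin: bystander: loose red bin of black switches, 95 x 135 x 55 mm, on the bed beyond the drawbar; origin under its centre
- hex_keys: bystander: loose set of hex keys in a red holder, 18 x 52 x 16 mm, with keys up to 100 mm long towards its -y, on the bed on the near side of the drawbar; origin under the holder's centre

How it is judged (in metres and radians):
On the way, in this order (a step that is already met when the one before it is completed fails the run):
1. the latch is drawn out to its stop (at least 12.5 of 14 mm) while the drawbar is still down on the ball (value of joint latch above 0.0125 m and value of joint tongue below 0.02 rad and contact force between the fingers and coupler above 1 N), for 0.2 s.
2. the drawbar is lifted off: its socket is at least 10 mm clear above the ball (z of socket_mouth in the frame of ball_top above 0.01 m and contact force between the fingers and coupler above 1 N), for 0.1 s.
At the end, for the whole second after the job is handed in: the gripper's fingers still hold the coupler (by its knob or head), the socket's mouth is 30 to 80 mm above the ball's top and still (under 20 mm/s), nothing but the fingers and the hinge carries the drawbar, and the key plate, switch bin and hex keys are within 10 mm of where they were (z of socket_mouth in the frame of ball_top between 0.03 and 0.08 m and contact force between the fingers and coupler above 1 N and contact force between coupler and ball_mount below 0.2 N and contact force between coupler and switch_bin below 0.2 N and contact force between coupler and key_plate below 0.2 N and linear speed of coupler below 0.02 m/s and distance of each of key_plate, switch_bin, hex_keys from where it was at the start of the episode below 0.01 m); the arm keeps its last pose, push and grip.
It fails at once if the key plate, the switch bin or the hex keys are pushed more than 10 mm (distance of any of key_plate, switch_bin, hex_keys from where it was at the start of the episode above 0.01 m).
It also fails if it takes over 43 s, if anything falls off the work surface, if the arm or the gripper's body presses on something with over 40 N, if the wrist force passes 120 N, or if a joint passes its speed limit or range.

### The arm

A 6-joint arm with a two-finger parallel gripper is mounted at the origin on the work surface. World frame = base frame: x ahead of the robot, y to its left, z up, the work surface at z = 0. Lengths are in m, angles in degrees, forces in N, time in s.
With the tool pointing down it reaches from about 0.4 to 0.825 m from the base axis. Payload 7 kg.
Tool frame: the origin (TCP) lies midway between the tips of the shut fingers; the grasp point (between the pads) lies 19 mm behind it (r.grasp_offset is the distance from the TCP to the grasp point, in m); z points along the fingers, x is the direction in which the jaws open and shut, and the axes are right-handed (so a half turn about z gives the same grasp; the last joint's range is limited). The gripper opens to 88 mm and grips with 3 to 60 N. Pads are 19 mm wide; open, the fingers measure 130 mm over their backs; the gripper's body (78 mm by 193 mm) begins 47 mm behind the grasp point.
Start: joints at [-51.446, 20.546, 0.682, 0, -70.136, -16.507], TCP at [0.253, -0.626, 0.227] pointing down, gripper open.
Joint ranges: [-176.03, 176.03], [-82.01, 121.73], [-58.28, 71.71], [-173.87, 95.51], [-174.79, -0.11], [-173.66, 173.66]. Speed limits (degrees/s): [136.94, 136.94, 172.46, 180, 180, 180].

### API

Orientations are given as [roll, pitch, yaw] about the fixed x, y, z axes, in that order (R = Rz(yaw) Ry(pitch) Rx(roll)).
In Python, from plant import r gives the robot as it stands.
- The arm moves only by the tool step_arm, never from a script. Its argument "deltas" is a list of rows, each a list of 7 numbers: the turn, a rotation vector about the tool's x, y, z in rad, then the shift along the tool's x, y, z in mm, then the opening, from -1 (shut) to 1 (fully open), so that 0 is half open. In form: [[ax, ay, az, x, y, z, grip], ...]. A call has 1 to 10 rows; each row shifts and turns the pose as measured when the row begins, along the tool's axes as they then stand; what a row does not reach is not made up. A row lasts 1/10 s, in which the tool goes at most 50 mm and 8.59 degrees, less where a joint would pass 70% of its speed; a pose out of reach is approached as far as the arm can. A call with a gripper value outside its range is refused whole. The fingers move at their own pace and stop on an object; "squeeze" is the grip in N (left out, the last holds). Time passes only in rows, so rows that do not move let the fingers close. It gives the time, the measured TCP pose, the force and the opening at its end, in the units of the state.
- r.get_state(): the state, without advancing time (a new reading comes with each control period).
- r.capture(name): name is "scene" or "top" or "wrist"; returns the picture (384x512x3 uint8, red, green, blue); there is no depth.
- r.camera_info(name): a dict with "vertical_fov" (degrees; the focal length in pixels is half the picture's height over the tangent of half this angle, whatever the lens; pixels are square), "cx", "cy" (the principal point, pixels), "view" (4x4, takes a point from world to camera coordinates). Camera axes: x right, y down, z forward; pixel columns grow to the right and rows downward; lengths in m; the calibration is good to about 2 mm. A picture is of the moment at which its call begins: read the wrist's pose just before it. camera_info takes no time and is no camera call; for the wrist camera it gives the pose at the moment of the call.
- r.close_job(): hands the job in, once; it reports no verdict.
The state is a dict: "time_s": time; "joints": joint angles; "qd": joint speeds; "joint_torque": joint torques, N m; "tcp_pos": TCP position; "eef_rot": TCP orientation; "contact_force": force on the tool from outside, world axes, zero at the start; "moment": the same for the moment, N m; "gripper_width": finger opening in m.
Only numpy, scipy, OpenCV 4.12 (cv2) and the standard library are available. Lean on these libraries where they do the work, as an engineer would, in place of code of your own. Each camera call takes 0.05 s, during which the arm holds its last target.

## Working session

There is one attempt and no reset: what is moved stays moved. The work goes in short steps, Python scripts to look and compute and a tool call to move; the robot and the scene stay as the last step left them, time stands still between calls to the robot, and variables do not carry over. Pictures are saved under pics/ and viewed, and the job is handed in when it is done.

Besides the shell and the picture viewer there is one more tool, called after "Request:" as name([rows], argument=value, ...), one row to a line, values as JSON. step_arm: Moves the arm, as the interface text tells. Its arguments: {"type":"object","properties":{"deltas":{"type":"array","items":{"type":"array","items":{"type":"number"}}},"squeeze":{"type":"number"}},"required":["deltas"]}

```bash
mkdir -p pics; ls
python3 - <<'E'
from plant import r
import cv2
print(r.get_state())
for n in ("scene","top","wrist"):
    i=r.camera_info(n);print(n,i)
    cv2.imwrite(f"pics/{n}0.png",r.capture(n)[:,:,::-1])
E
```

```text
pics
{'time_s': 0.0, 'joints': array([-5.14452598e+01,  2.05896985e+01,  6.34072152e-01, -2.13817271e-02,
       -7.01361064e+01, -1.65053591e+01]), 'qd': array([-0.03353876, -0.02223423,  0.10055464, -0.0669725 ,  0.00226007,
        0.08007967]), 'joint_torque': array([ 1.65613937e-04, -5.82705331e+01,  2.93054688e+01,  6.99694991e+00,
        6.84364364e-03, -2.40360650e-04]), 'tcp_pos': array([ 0.25317797, -0.62518771,  0.22564059]), 'eef_rot': array([-1.79993208e+02, -9.36638769e-02,  1.12042094e+02]), 'contact_force': array([-0.26981128, -0.47732015,  0.09134687]), 'moment': array([ 0.02260911, -0.01018666, -0.02076714]), 'gripper_width': 0.08753698189661398}
scene {'vertical_fov': 48.363285779052546, 'cx': 259.76162482789385, 'cy': 192.24870582949367, 'view': array([[ 0.5897502 ,  0.80756194, -0.00619758, -0.35294292],
       [ 0.64728636, -0.4772646 , -0.59433902, -0.35210619],
       [-0.48292346,  0.34649995, -0.80419072,  1.34885042],
       [ 0.        ,  0.        ,  0.        ,  1.        ]])}
top {'vertical_fov': 57.256330582709936, 'cx': 254.76830188421792, 'cy': 195.71187616389503, 'view': array([[-0.0192855 , -0.99973271, -0.0127507 ,  0.00570137],
       [-0.99806991,  0.02000325, -0.05879048,  0.59721092],
       [ 0.05902982,  0.01159229, -0.99818891,  0.88574327],
       [ 0.        ,  0.        ,  0.        ,  1.        ]])}
wrist {'vertical_fov': 69.05991703264276, 'cx': 256.4210649132622, 'cy': 196.69589787831958, 'view': array([[-0.37519777,  0.92694181,  0.00235032,  0.67340963],
       [ 0.88797339,  0.35869475,  0.28782171, -0.03657114],
       [ 0.26595093,  0.11007708, -0.95768113,  0.39112605],
       [ 0.        ,  0.        ,  0.        ,  1.        ]])}
```

View pics/scene0.png

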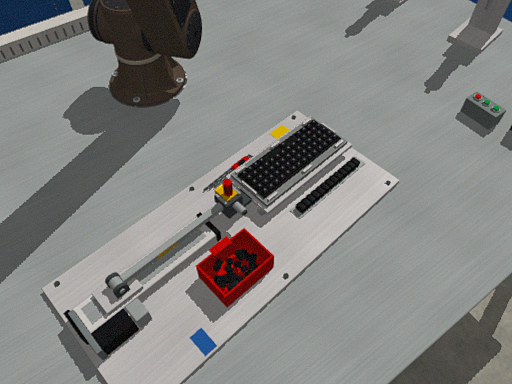

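View pics/top0.png

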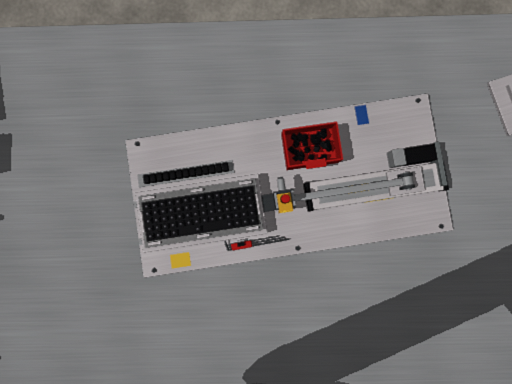

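View pics/wrist0.png

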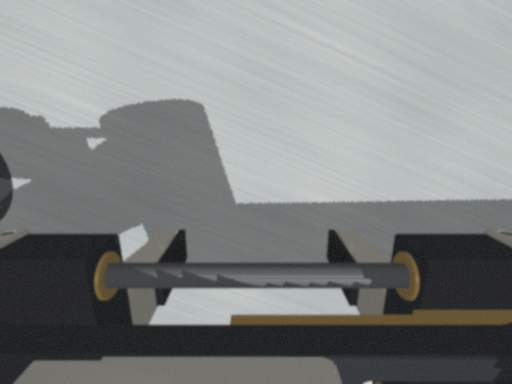

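Scene: red knob near (228,184), hinge near (118,284). Top: knob near (285,199), hinge near (407,181). Next I enlarge these areas to measure them.

```bash
cat > h.py <<'E'
import numpy as np,cv2
from scipy.optimize import least_squares
from plant import r
def proj(n,P,info=None):
    i=info or r.camera_info(n);P=np.atleast_2d(P);c=P@i['view'][:3,:3].T+i['view'][:3,3]
    f=192/np.tan(np.radians(i['vertical_fov']/2))
    return np.c_[f*c[:,0]/c[:,2]+i['cx'],f*c[:,1]/c[:,2]+i['cy']]
E
python3 - <<'E'
import cv2,numpy as np
a=cv2.imread('pics/scene0.png')[150:250,170:290]; b=cv2.imread('pics/top0.png')[160:240,240:340]
cv2.imwrite('pics/za.png',cv2.resize(a,None,fx=6,fy=6,interpolation=cv2.INTER_CUBIC))
cv2.imwrite('pics/zb.png',cv2.resize(b,None,fx=7,fy=7,interpolation=cv2.INTER_CUBIC))
for n,(y0,y1,x0,x1) in dict(scene=(170,205,215,240),top=(185,215,270,300)).items():
    im=cv2.imread(f'pics/{n}0.png').astype(int)
    m=(im[...,2]>90)&(im[...,1]<50)&(im[...,0]<70)
    y,x=np.nonzero(m[y0:y1,x0:x1]);print(n,x.mean()+x0,y.mean()+y0,x.min()+x0,x.max()+x0,y.min()+y0,y.max()+y0,len(x))
E
```

```text
scene 227.025 185.0625 223 231 179 196 80
top 285.21666666666664 198.31666666666666 281 289 195 202 60
```

View pics/za.png

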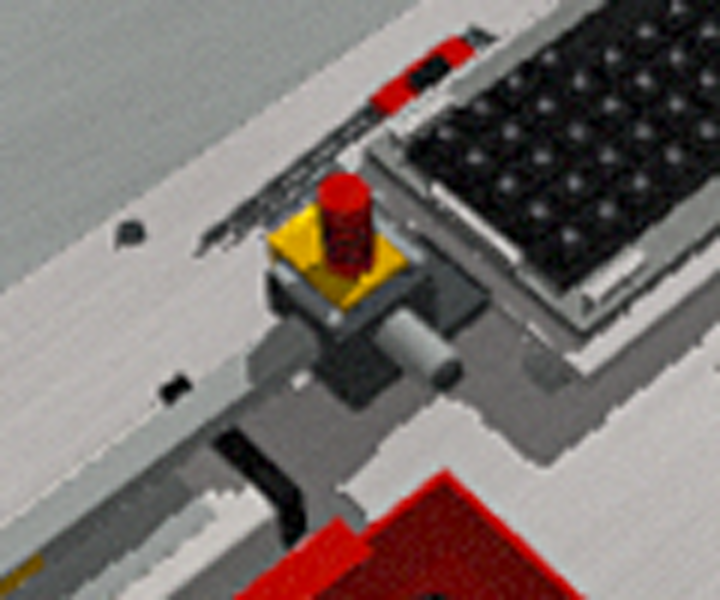

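View pics/zb.png

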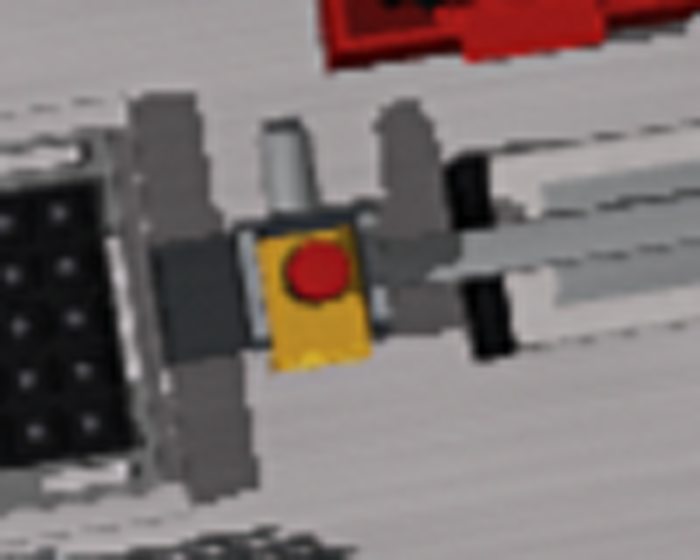

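Run:
```python
from h import *
T=r.camera_info('top');S=r.camera_info('scene')
# knob
f=lambda p:np.r_[(proj('top',[p[0],p[1],.143],T)-[285.1,198.1]).ravel(),(proj('scene',[p[0],p[1],.143],S)-[226.9,180.9]).ravel()]
s=least_squares(f,[.5,0]);print(s.x,s.fun)
s3=least_squares(lambda p:np.r_[(proj('top',p,T)-[285.1,198.1]).ravel(),(proj('scene',p,S)-[226.9,180.9]).ravel()],[.5,0,.14]);print(s3.x,s3.fun)
# bed edges via top
cor=np.array([[126,139],[430,94],[452,231],[142,276]])
def inv(n,uv,z,I):
    return least_squares(lambda p:(proj(n,[p[0],p[1],z],I)-uv).ravel(),[.5,0]).x
W=np.array([inv('top',c,.015,T) for c in cor]);print(W)
for a,b in((0,1),(3,2)):
    d=W[a]-W[b];print('yaw',np.degrees(np.arctan2(-d[0],d[1])),np.hypot(*d))
h=inv('top',[407,181],.085,T);print('hinge',h); d=s.x-h;print(np.degrees(np.arctan2(-d[0],d[1])),np.hypot(*d))
```

```text
[ 0.58262085 -0.07474641] [0.18391641 0.2446906  0.28670701 0.13503749]
[ 0.5828056  -0.0748287   0.14377484] [ 0.24515799  0.14227146  0.27805143 -0.01324545]
[[ 0.75250274  0.32751544]
 [ 0.85342818 -0.46727568]
 [ 0.49745714 -0.50566407]
 [ 0.39793268  0.28567373]]
yaw 7.236893090472059 0.8011734284776797
yaw 7.168302097556469 0.7975717035505465
hinge [ 0.62090174 -0.36809494]
7.434872732876266 0.29583575112393434
```

The knob axis is at about (0.583, -0.075), and both cameras agree to 0.3 px. The shuttle yaw is about 7.2°. I'll grip with the jaws along the shuttle's x, which means tool yaw of about 187°, and turn in place first.

Request:
step_arm([
  [0,0,-0.146,0,0,0,1],
  [0,0,-0.146,0,0,0,1],
  [0,0,-0.146,0,0,0,1],
  [0,0,-0.146,0,0,0,1],
  [0,0,-0.146,0,0,0,1],
  [0,0,-0.146,0,0,0,1],
  [0,0,-0.146,0,0,0,1],
  [0,0,-0.146,0,0,0,1],
  [0,0,-0.146,0,0,0,1],
], squeeze=50)

```text
time_s: 1.05
tcp_pos: [0.2524, -0.6235, 0.222]
eef_rot: [179.6, -0.1, -170.7]
contact_force: [0.1, 0.1, -0.7]
gripper_width: 0.0872
```

```bash
cat >> h.py <<'E'
from scipy.spatial.transform import Rotation as Ro
def rel(target,yaw=187.2,tilt=0):
    s=r.get_state();R=Ro.from_euler('xyz',s['eef_rot'],degrees=True)
    Rt=Ro.from_euler('z',yaw,degrees=True)*Ro.from_euler('x',180,degrees=True)
    if tilt: Rt=Ro.from_rotvec(tilt*np.array([np.cos(np.radians(7.2)),np.sin(np.radians(7.2)),0]))*Rt
    d=R.inv().apply(np.array(target)-s['tcp_pos'])*1000
    print('t',s['time_s'],'tcp',s['tcp_pos'].round(4),'rpy',s['eef_rot'].round(2),'F',s['contact_force'].round(1),'M',s['moment'].round(2),'w',round(s['gripper_width'],4),'j',s['joints'].round(1))
    print('shift',d.round(1),'turn',(R.inv()*Rt).as_rotvec().round(4))
E
python3 -c "
from h import *
rel([.5826,-.0747,.200])"
```

```text
t 1.05 tcp [ 0.2524 -0.6235  0.222 ] rpy [ 1.7956e+02 -1.4000e-01 -1.7068e+02] F [ 0.1  0.1 -0.7] M [-0.02  0.06  0.  ] w 0.0872 j [-51.4  20.8   0.4  -0.1 -70.1  60.8]
shift [-414.8  487.9   24.7] turn [ 0.0076 -0.0026  0.0371]
```

Request:
step_arm([
  [0.0076,-0.0026,0.0371,-32,37.5,-1,1],
  [0,0,0,-32,37.5,-1,1],
  [0,0,0,-32,37.5,-1,1],
  [0,0,0,-32,37.5,0,1],
  [0,0,0,-32,37.5,0,1],
  [0,0,0,-32,37.5,0,1],
  [0,0,0,-32,37.5,0,1],
  [0,0,0,-32,37.5,0,1],
  [0,0,0,-32,37.5,0,1],
  [0,0,0,-32,37.5,0,1],
])

```text
time_s: 2.05
tcp_pos: [0.5187, -0.2035, 0.2216]
eef_rot: [179.8, -0.2, -172.8]
contact_force: [1.1, -1.1, -0.2]
gripper_width: 0.0876
```

```bash
python3 -c "
from h import *
rel([.5826,-.0747,.200])"
```

```text
t 2.05 tcp [ 0.5187 -0.2035  0.2216] rpy [ 1.7979e+02 -1.7000e-01 -1.7279e+02] F [ 1.1 -1.1 -0.2] M [-0.09 -0.03  0.01] w 0.0876 j [ -1.4   9.8 -14.5  -0.2 -65.8   8.7]
shift [-79.6 119.7  21.8] turn [ 0.0036 -0.003   0.0002]
```

Request:
step_arm([
  [0.0036,-0.003,0,-26,39.5,5,1],
  [0,0,0,-26,39.5,5,1],
  [0,0,0,-26,39.5,5,1],
  [0,0,0,0,0,0,1],
  [0,0,0,0,0,0,1],
])

```text
time_s: 2.55
tcp_pos: [0.5854, -0.0646, 0.2052]
eef_rot: [-180.0, -0.0, -172.4]
contact_force: [-0.8, -0.2, 0.2]
gripper_width: 0.0876
```

```bash
python3 -c "
from h import *
rel([.5826,-.0747,.1075])
cv2.imwrite('pics/w1.png',r.capture('wrist')[:,:,::-1])
print(proj('wrist',[[.5826,-.0747,.143]]))"
```

```text
t 2.55 tcp [ 0.5854 -0.0646  0.2052] rpy [-1.8000e+02 -1.0000e-02 -1.7239e+02] F [-0.8 -0.2  0.2] M [-0.05  0.17  0.04] w 0.0876 j [ 12.7  13.4 -12.3   0.  -64.3  -5.1]
shift [ 4.1 -9.7 97.7] turn [-0.0001 -0.0002  0.0071]
[[261.311249   198.68462858]]
```

View pics/w1.png

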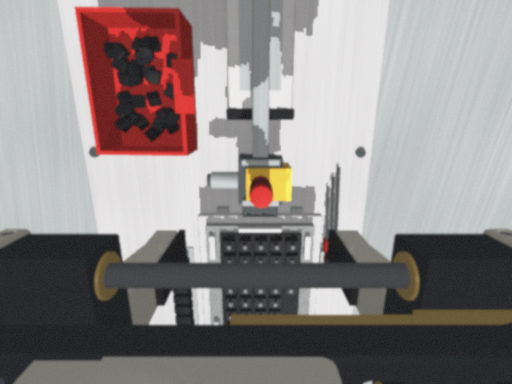

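Run:
```python
from h import *
i=r.camera_info('wrist'); im=r.capture('wrist')[:,:,::-1]; i2=r.camera_info('wrist')
print(proj('wrist',[[.5826,-.0747,.143],[.5826,-.0747,.101]],i),proj('wrist',[[.5826,-.0747,.143]],i2))
cv2.imwrite('pics/w2.png',im)
cv2.imwrite('pics/w2z.png',cv2.resize(im[140:240,200:320],None,fx=6,fy=6,interpolation=cv2.INTER_CUBIC))
rel([.5826,-.0747,.1075])
```

```text
[[261.311249   198.68462858]
 [260.61106905 185.90081333]] [[260.87510414 199.52095297]]
t 2.65 tcp [ 0.5851 -0.0658  0.2054] rpy [-1.800e+02  1.000e-02 -1.725e+02] F [-0.4 -0.5 -1.2] M [-0.03  0.12 -0.06] w 0.088 j [ 12.6  13.3 -12.3   0.  -64.3  -5.1]
shift [ 3.6 -8.5 97.9] turn [-0.      0.0001  0.0053]
```

View pics/w2z.png

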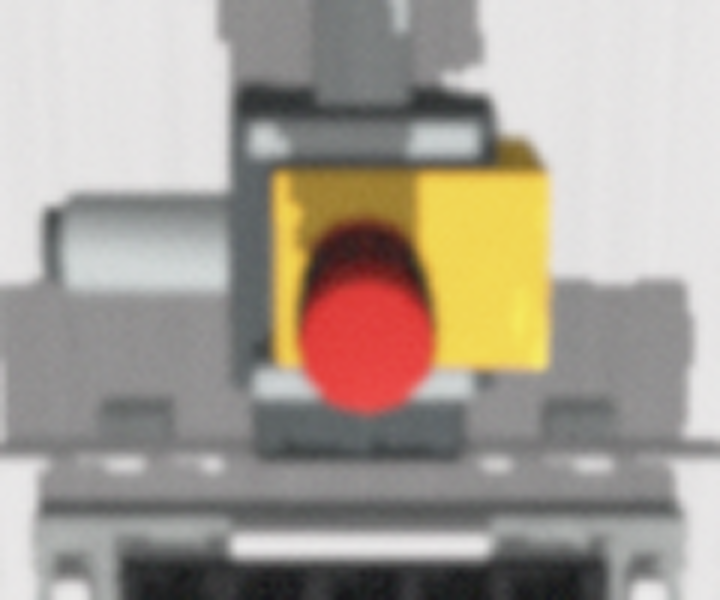

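The knob's top face is centred at about (261.3, 197.3), against a prediction of (261.3, 198.7), so the estimate holds. The jaws are parallel to the latch plate. Next I centre the tool and descend.

Request:
step_arm([
  [0,0,0.005,3.6,-8.5,0,1],
  [0,0,0,0,0,20,1],
  [0,0,0,0,0,20,1],
  [0,0,0,0,0,15,1],
  [0,0,0,0,0,0,1],
  [0,0,0,0,0,0,1],
])

```text
time_s: 3.25
tcp_pos: [0.5802, -0.0845, 0.1518]
eef_rot: [-180.0, 0.2, -173.4]
contact_force: [1.0, -0.5, -0.1]
gripper_width: 0.0876
```

```bash
python3 -c "
from h import *
rel([.5826,-.0747,.1075])"
```

```text
t 3.25 tcp [ 0.5802 -0.0845  0.1518] rpy [-179.97    0.22 -173.41] F [ 1.  -0.5 -0.1] M [ 0.05  0.08 -0.05] w 0.0876 j [ 10.8  15.5 -16.9   0.1 -57.3  -4.3]
shift [-3.3  9.4 44.3] turn [-0.0006  0.0039 -0.0106]
```

Request:
step_arm([
  [0,0.004,-0.007,-2,5,10,1],
  [0,0,0,0,0,10,1],
  [0,0,0,0,0,8,1],
  [0,0,0,0,0,0,1],
  [0,0,0,0,0,0,1],
])

```text
time_s: 3.75
tcp_pos: [0.5825, -0.08, 0.1237]
eef_rot: [-180.0, 0.2, -173.1]
contact_force: [-1.3, -0.4, 1.2]
gripper_width: 0.0878
```

```bash
python3 -c "
from h import *
rel([.5826,-.0747,.1075])"
```

```text
t 3.75 tcp [ 0.5825 -0.08    0.1237] rpy [-1.7996e+02  1.5000e-01 -1.7305e+02] F [-1.3 -0.4  1.2] M [-0.    0.1   0.04] w 0.0878 j [ 11.2  17.3 -18.6   0.1 -54.   -4.3]
shift [-0.7  5.3 16.2] turn [-0.0006  0.0027 -0.0044]
```

Request:
step_arm([
  [0,0.002,-0.003,-0.5,4,8,1],
  [0,0,0,0,0,6,1],
  [0,0,0,0,0,0,1],
  [0,0,0,0,0,0,1],
])

```text
time_s: 4.15
tcp_pos: [0.5829, -0.0752, 0.1086]
eef_rot: [-180.0, 0.0, -172.8]
contact_force: [1.4, -0.3, 0.3]
gripper_width: 0.0881
```

```bash
python3 -c "
from h import *
rel([.5826,-.0747,.1075])"
```

```text
t 4.15 tcp [ 0.5829 -0.0752  0.1086] rpy [-1.7996e+02  5.0000e-02 -1.7282e+02] F [ 1.4 -0.3  0.3] M [-0.01  0.11 -0.03] w 0.0881 j [ 11.7  18.2 -19.5   0.1 -52.2  -4.6]
shift [0.2 0.6 1.1] turn [-0.0007  0.0008 -0.0003]
```

Request:
step_arm([
  [0,0,0,0,0,0,-0.3],
  [0,0,0,0,0,0,-1],
  [0,0,0,0,0,0,-1],
  [0,0,0,0,0,0,-1],
  [0,0,0,0,0,0,-1],
  [0,0,0,0,0,0,-1],
], squeeze=45)

```text
time_s: 4.75
tcp_pos: [0.5833, -0.0753, 0.1094]
eef_rot: [-180.0, 0.1, -172.8]
contact_force: [-0.2, 0.8, -0.3]
gripper_width: 0.0451
```

```bash
python3 -c "
from h import *
rel([.5826,-.0747,.1075])
cv2.imwrite('pics/w3.png',r.capture('wrist')[:,:,::-1])"
```

```text
t 4.75 tcp [ 0.5833 -0.0753  0.1094] rpy [-1.7995e+02  1.2000e-01 -1.7282e+02] F [-0.2  0.8 -0.3] M [ 0.02  0.12 -0.04] w 0.0451 j [ 11.7  18.2 -19.4   0.1 -52.3  -4.6]
shift [0.6 0.7 1.9] turn [-0.0008  0.0022 -0.0004]
```

View pics/w3.png

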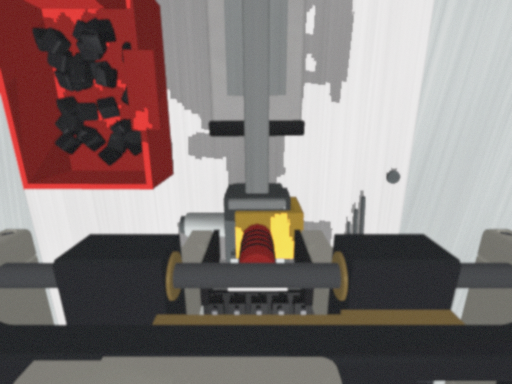

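The fingers are still closing, with the knob central between them at about (258, 245).

Request:
step_arm([
  [0,0,0,0,0,0,-1],
  [0,0,0,0,0,0,-1],
  [0,0,0,0,0,0,-1],
  [0,0,0,0,0,0,-1],
  [0,0,0,0,0,0,-1],
  [0,0,0,0,0,0,-1],
])

```text
time_s: 5.4
tcp_pos: [0.5832, -0.0753, 0.1095]
eef_rot: [-180.0, 0.1, -172.8]
contact_force: [0.6, -1.0, -0.7]
gripper_width: 0.0193
```

```bash
python3 -c "
from h import *
rel([.5826,-.0747,.1075])"
```

```text
t 5.4 tcp [ 0.5832 -0.0753  0.1095] rpy [-1.7995e+02  1.1000e-01 -1.7282e+02] F [ 0.6 -1.  -0.7] M [-0.    0.14  0.06] w 0.0193 j [ 11.7  18.2 -19.4   0.1 -52.3  -4.6]
shift [0.5 0.7 2. ] turn [-0.0008  0.002  -0.0004]
```

The knob is gripped at 19.3 mm width. Next I draw the latch along tool +x, which is the shuttle's -x.

Request:
step_arm([
  [0,0,0,3,0,0,-1],
  [0,0,0,3,0,0,-1],
  [0,0,0,3,0,0,-1],
  [0,0,0,2,0,0,-1],
], squeeze=55)

```text
time_s: 5.8
tcp_pos: [0.5793, -0.0758, 0.1097]
eef_rot: [-179.9, 0.9, -172.7]
contact_force: [7.7, -0.7, -6.8]
gripper_width: 0.0188
```

```bash
python3 -c "
from h import *
rel([.5832,-.0753,.1095])"
```

```text
t 5.8 tcp [ 0.5793 -0.0758  0.1097] rpy [-179.92    0.88 -172.74] F [ 7.7 -0.7 -6.8] M [-0.32 -2.15 -0.03] w 0.0188 j [ 11.8  17.4 -20.6   0.2 -51.1  -4.7]
shift [-3.9  0.   0.3] turn [-0.0015  0.0154  0.001 ]
```

Request:
step_arm([
  [0,0.012,0,4,0,0.7,-1],
  [0,0.006,0,4,0,0.7,-1],
  [0,0,0,4,0,0.5,-1],
])

```text
time_s: 6.1
tcp_pos: [0.5759, -0.0763, 0.1096]
eef_rot: [-179.9, 0.8, -172.6]
contact_force: [9.5, -0.5, -6.4]
gripper_width: 0.0191
```

```bash
python3 -c "
from h import *
rel([.5832,-.0753,.1095])"
```

```text
t 6.1 tcp [ 0.5759 -0.0763  0.1096] rpy [-179.86    0.76 -172.63] F [ 9.5 -0.5 -6.4] M [-0.39 -2.89 -0.05] w 0.0191 j [ 11.9  17.2 -21.    0.3 -51.1  -4.7]
shift [-7.4  0.   0.2] turn [-0.0025  0.0133  0.003 ]
```

Request:
step_arm([
  [0,0.012,0,3,0,2,-1],
  [0,0.012,0,3,0,2,-1],
  [0,0.006,0,3,0,2,-1],
])

```text
time_s: 6.4
tcp_pos: [0.5791, -0.0759, 0.1095]
eef_rot: [-179.7, 0.4, -172.4]
contact_force: [7.4, -0.0, 3.6]
gripper_width: 0.019
```

```bash
python3 -c "
from h import *
rel([.5832,-.0753,.1095])"
```

```text
t 6.4 tcp [ 0.5791 -0.0759  0.1095] rpy [-179.74    0.41 -172.42] F [ 7.4 -0.   3.6] M [ 0.37 -2.2  -0.13] w 0.019 j [ 11.9  17.7 -20.4   0.4 -51.6  -4.6]
shift [-4.2  0.1 -0. ] turn [-0.0045  0.0072  0.0066]
```

The arm yields under the spring load, so it needs a larger lead per row.

Request:
step_arm([
  [0,0.01,0,6,0,0.8,-1],
  [0,0.01,0,6,0,0.8,-1],
  [0,0.01,0,6,0,0.8,-1],
])

```text
time_s: 6.7
tcp_pos: [0.5717, -0.0769, 0.1096]
eef_rot: [-179.7, -0.1, -172.3]
contact_force: [10.9, -0.7, -6.3]
gripper_width: 0.0192
```

```bash
python3 -c "
from h import *
rel([.5832,-.0753,.1095])"
```

```text
t 6.7 tcp [ 0.5717 -0.0769  0.1096] rpy [-1.7969e+02 -1.5000e-01 -1.7233e+02] F [10.9 -0.7 -6.3] M [-0.25 -4.36 -0.09] w 0.0192 j [ 12.   17.3 -20.8   0.4 -52.   -4.5]
shift [-11.7   0.    0. ] turn [-0.0054 -0.0025  0.0082]
```

Request:
step_arm([
  [0,0.005,0,6,0,1.6,-1],
  [0,0.005,0,6,0,1.6,-1],
])

```text
time_s: 6.9
tcp_pos: [0.5694, -0.0772, 0.1095]
eef_rot: [-179.6, 0.4, -172.2]
contact_force: [11.8, -0.2, -2.0]
gripper_width: 0.0186
```

```bash
python3 -c "
from h import *
rel([.5832,-.0753,.1095])"
```

```text
t 6.9 tcp [ 0.5694 -0.0772  0.1095] rpy [-179.63    0.35 -172.21] F [11.8 -0.2 -2. ] M [ 0.1  -4.12 -0.11] w 0.0186 j [ 12.1  16.9 -21.6   0.5 -51.2  -4.6]
shift [-13.9  -0.    0.1] turn [-0.0064  0.0062  0.0102]
```

Request:
step_arm([
  [0,0.005,0,7,0,1.6,-1],
  [0,0.005,0,7,0,1.6,-1],
  [0,0.005,0,7,0,1.6,-1],
])

```text
time_s: 7.2
tcp_pos: [0.5689, -0.0774, 0.1105]
eef_rot: [-179.5, 1.7, -172.0]
contact_force: [20.7, -1.6, -6.9]
gripper_width: 0.0192
```

```bash
python3 -c "
from h import *
rel([.5832,-.0753,.1095])"
```

```text
t 7.2 tcp [ 0.5689 -0.0774  0.1105] rpy [-179.49    1.73 -171.97] F [20.7 -1.6 -6.9] M [-0.32 -5.96 -0.24] w 0.0192 j [ 12.2  16.  -22.9   0.8 -49.4  -4.7]
shift [-14.4   0.    1.4] turn [-0.0086  0.0303  0.0144]
```

Request:
step_arm([
  [0,0.015,0,6,0,2.4,-1],
  [0,0.015,0,6,0,2.4,-1],
  [0,0.015,0,6,0,2,-1],
])

```text
time_s: 7.5
tcp_pos: [0.569, -0.0772, 0.1095]
eef_rot: [-179.4, 1.1, -171.8]
contact_force: [13.8, 0.5, -1.5]
gripper_width: 0.0189
```

```bash
python3 -c "
from h import *
rel([.5832,-.0753,.1095])
im=r.capture('scene')[150:250,170:290,::-1]
cv2.imwrite('pics/s4.png',cv2.resize(im,None,fx=6,fy=6,interpolation=cv2.INTER_CUBIC))"
```

```text
t 7.5 tcp [ 0.569  -0.0772  0.1095] rpy [-179.38    1.09 -171.77] F [13.8  0.5 -1.5] M [ 0.16 -4.41 -0.24] w 0.0189 j [ 12.3  16.4 -22.5   0.9 -50.1  -4.6]
shift [-14.4  -0.1   0.2] turn [-0.0107  0.0191  0.0179]
```

View pics/s4.png

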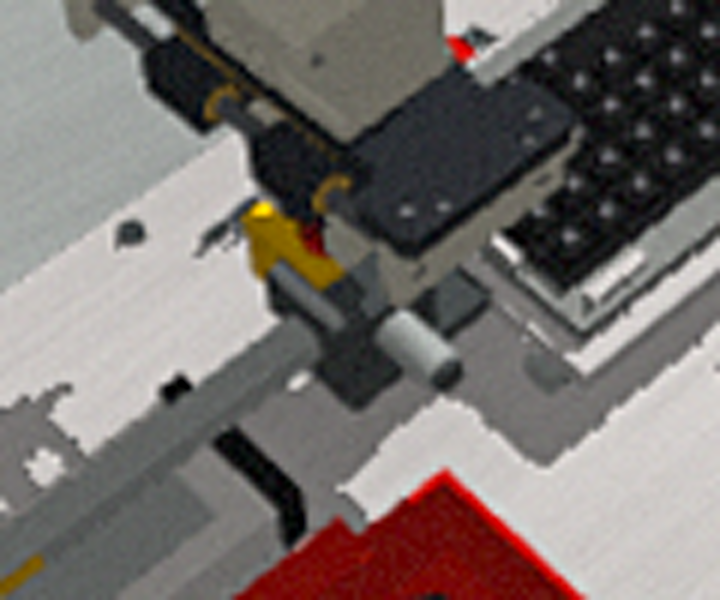

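The stop is clearly felt: force rose from 12 to 21 N at 14.4 mm of travel. The picture shows the plate drawn out at (255, 235) with the head still down. Now I lift along the hinge arc while keeping the sideways pull.

Request:
step_arm([
  [-0.012,0.014,-0.006,6,-0.4,-3,-1],
  [-0.02,0.014,-0.004,6,-0.7,-6,-1],
  [-0.02,0.014,-0.004,6,-0.7,-6,-1],
])

```text
time_s: 7.85
tcp_pos: [0.5692, -0.0801, 0.1288]
eef_rot: [177.8, 0.6, -170.8]
contact_force: [17.9, -4.3, -8.9]
gripper_width: 0.0188
```

```bash
cat >> h.py <<'E'
def arc(th,dx=14.4):
    # expected TCP and turn for tongue angle th
    c,s=np.cos(np.radians(7.2)),np.sin(np.radians(7.2))
    dy=300*np.cos(th)-34.5*np.sin(th)-300; dz=300*np.sin(th)+34.5*np.cos(th)-34.5
    rel([.5832-dx/1000*c-dy/1000*s,-.0753-dx/1000*s+dy/1000*c,.1095+dz/1000],tilt=th)
def thet(): 
    z=r.get_state()['tcp_pos'][2]; from scipy.optimize import brentq
    th=brentq(lambda t:300*np.sin(t)+34.5*np.cos(t)-34.5-(z-.1095)*1000,-.2,1);print('theta',round(th,3),'mouth',round(75-16*np.cos(th)+300*np.sin(th)-89,1));return th
E
python3 -c "
from h import *
arc(thet())"
```

```text
theta 0.065 mouth -10.6
t 7.85 tcp [ 0.5692 -0.0801  0.1288] rpy [ 177.83    0.57 -170.75] F [17.9 -4.3 -8.9] M [-1.29 -6.26 -0.86] w 0.0188 j [ 10.   16.  -18.5  -2.6 -54.8   0.8]
shift [-0.1  0.1  0. ] turn [-0.0265  0.0081  0.0362]
```

Tracking the arc, though the yaw is drifting; I correct that and go on.

Request:
step_arm([
  [-0.026,0.012,0.012,6,-0.7,-6,-1],
  [-0.026,0.012,0.012,6,-0.7,-6,-1],
  [-0.024,0.012,0.012,6,-0.7,-6,-1],
])

```text
time_s: 8.15
tcp_pos: [0.5699, -0.0852, 0.1511]
eef_rot: [173.6, 0.3, -172.7]
contact_force: [18.0, -1.9, -9.6]
gripper_width: 0.0188
```

```bash
python3 -c "
from h import *
arc(thet())"
```

```text
theta 0.14 mouth 12.1
t 8.15 tcp [ 0.5699 -0.0852  0.1511] rpy [ 173.58    0.34 -172.66] F [18.  -1.9 -9.6] M [-0.85 -6.34 -0.42] w 0.0188 j [  6.4  15.9 -13.7  -7.4 -60.3   4.6]
shift [0.  0.4 0. ] turn [-0.0282  0.0056  0.0031]
```

Request:
step_arm([
  [-0.028,0.01,0.002,5,-0.6,-6,-1],
  [-0.026,0.01,0.002,5,-0.6,-6,-1],
  [-0.024,0.01,0.002,5,-0.6,-6,-1],
  [-0.024,0.01,0.002,5,-0.4,-5,-1],
])

```text
time_s: 8.55
tcp_pos: [0.571, -0.0932, 0.1774]
eef_rot: [167.9, 0.3, -172.9]
contact_force: [16.1, -1.0, -9.0]
gripper_width: 0.0189
```

```bash
python3 -c "
from h import *
arc(thet())"
```

```text
theta 0.232 mouth 39.3
t 8.55 tcp [ 0.571  -0.0932  0.1774] rpy [ 167.87    0.25 -172.87] F [16.1 -1.  -9. ] M [-1.26 -5.62 -0.96] w 0.0189 j [  1.4  16.3  -7.8 -13.1 -67.4  10.9]
shift [0.1 0.3 0.1] turn [-0.0199  0.0046 -0.0002]
```

Request:
step_arm([
  [-0.03,0.008,0,5,-0.4,-4.5,-1],
  [-0.025,0.008,0,5,-0.2,-3,-1],
  [-0.01,0.008,0,5,0,-1.5,-1],
  [0,0.008,0,5,0,-1,-1],
])

```text
time_s: 8.95
tcp_pos: [0.5717, -0.0981, 0.1904]
eef_rot: [164.3, 0.7, -172.7]
contact_force: [15.5, 2.0, -6.5]
gripper_width: 0.0188
```

```bash
python3 -c "
from h import *
arc(thet())
for k in range(4): r.capture('wrist')
arc(thet())
cv2.imwrite('pics/s5.png',r.capture('scene')[:,:,::-1]);cv2.imwrite('pics/t5.png',r.capture('top')[:,:,::-1])
arc(thet());print(r.get_state()['qd'].round(2))"
```

```text
theta 0.278 mouth 52.9
t 8.95 tcp [ 0.5717 -0.0981  0.1904] rpy [ 164.3     0.71 -172.69] F [15.5  2.  -6.5] M [-0.68 -5.26 -1.36] w 0.0188 j [ -1.6  16.8  -4.6 -16.5 -71.1  14.7]
shift [0.1 0.2 0.1] turn [-0.0037  0.0114  0.0052]
theta 0.277 mouth 52.8
t 9.15 tcp [ 0.5717 -0.098   0.1903] rpy [ 164.35    0.72 -172.66] F [16.2  0.4 -6.5] M [-1.05 -5.39 -1.35] w 0.0192 j [ -1.6  16.8  -4.7 -16.5 -71.   14.7]
shift [0.1 0.2 0. ] turn [-0.0043  0.0114  0.0057]
theta 0.277 mouth 52.7
t 9.25 tcp [ 0.5717 -0.098   0.1903] rpy [ 164.36    0.71 -172.66] F [16.2  1.5 -7.1] M [-1.12 -5.4  -1.36] w 0.0192 j [ -1.5  16.8  -4.7 -16.5 -71.   14.7]
shift [0.1 0.2 0. ] turn [-0.0043  0.0113  0.0058]
[ 0.12  0.02 -0.05  0.09  0.03  0.03]
```

View pics/s5.png

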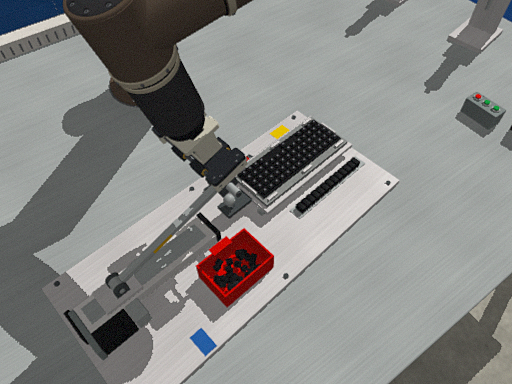

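View pics/t5.png

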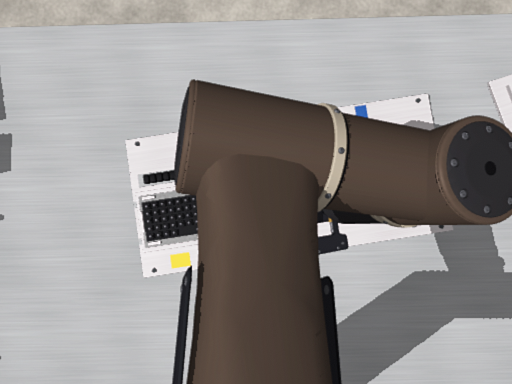

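The scene picture shows the drawbar raised, with the bare ball at (232, 195) and the bin at (235, 267) and key plate at (292, 160) unmoved. The pose is stable, so I hand in.

```bash
python3 -c "
from h import *
print(r.close_job()); arc(thet())"
```

```text
the job is handed in; nothing more can be done
None
the job is handed in; nothing more can be done
```

I drew the latch to its stop, lifted the drawbar off the ball, and handed in the job at about 9.3 s with the knob still in the gripper.

- **Latch:** I gripped the knob across the shuttle's x and pulled about 14.4 mm, measured at the tool. The force rose from 12 N to 21 N at the stop, and the drawbar was still down. The first pull fell short and slid back to about 4 mm because the arm yields under the spring. I then pulled harder and reached the stop.
- **Lift:** I followed the hinge arc while keeping the sideways pull. By the arc geometry, the socket mouth ended about 53 mm above the ball's top, at a drawbar angle of about 0.28 rad.
- **Last checks:** The pose stayed steady to 0.1 mm over 0.3 s, with a grip width of 19 mm and a wrist force of about 18 N. The scene picture showed the ball clear, with the bin and key plate where they were.
- **Not confirmed:** The hex keys were hidden by the arm in the last pictures. Nothing came near them, but I did not see them at the end. The top view was also mostly blocked by the arm, and I could not read anything after the hand-in.

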